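# Pull down the workshop locker flap with the hook pole

## Robot

A 6-joint arm with a two-finger parallel gripper is mounted at the origin on the work surface. World frame = base frame: x ahead of the robot, y to its left, z up, the work surface at z = 0. Lengths are in m, angles in rad, forces in N, time in s.
With the tool pointing down it reaches from about 0.4 to 0.825 m from the base axis. Payload 7 kg.
Tool frame: the origin (TCP) lies midway between the tips of the shut fingers; the grasp point (between the pads) lies 19 mm behind it; z points along the fingers, y is the line along which they close (so a half turn about z gives the same grasp; the last joint's range is limited). The gripper opens to 85 mm and grips with 20 to 120 N. Pads are 22 mm wide; open, the fingers measure 114 mm over their backs; the gripper's body (76 mm by 85 mm) begins 54 mm behind the grasp point. The pads swing forward as they close: fully open they stand 13 mm farther back than shut.
Start: joints at [1.608, 0.359, 0.012, 0, -1.224, -0.288], TCP at [0.168, 0.654, 0.231] pointing down, gripper open.
Joint ranges: [-3.07, 3.07], [-1.43, 2.12], [-1.02, 1.25], [-3.03, 1.67], [-3.05, -0], [-3.03, 3.03]. Speed limits (rad/s): [2.39, 2.39, 3.01, 3.14, 3.14, 3.14].

## Interface

Orientations are given as a 3x3 rotation matrix whose columns are the frame's x, y, z axes.
In Python, from cell import bot, imaging gives the robot as it stands.
- The arm moves only by the tool jog_arm, never from a script. Its argument "commands" is a list of rows, each a list of 3 entries, a list of its own where there are three numbers: the shift along the world's x, y, z in cm, then the turn about the world's z in degrees, then the opening, from 0 (shut) to 1 (fully open). A call has exactly 8 rows; each row is the pose to reach, as a shift and turn from the pose commanded when the call began; what a row does not reach only later rows make up. A row lasts 1/8 s, in which the tool goes at most 62.5 mm and 10.7 degrees, less where a joint would pass 70% of its speed; a pose out of reach is approached as far as the arm can. A call with a gripper value outside its range is refused whole. The fingers move at their own pace and stop on an object; "grip_force" is the grip in N (left out, the last holds). Time passes only in rows, so rows that repeat a pose let the fingers close, or fill a call up. It gives the time, the measured TCP pose, the force, the opening and the grip force at its end, in the units of the state.
- bot.get_state(): the state, without advancing time (a new reading comes with each control period).
- imaging.snapshot(name): name is "scene" or "top" or "wrist"; returns (picture, depth): 480x640x3 uint8, blue, green, red; 480x640 float32, m along the optical axis (not along the pixel's ray), 0 where there is no reading.
- imaging.camera_info(name): a dict with "K" (3x3 intrinsics, pixels), "extrinsics" (4x4, takes a point from camera to world coordinates); the wrist camera has in their place "hand_eye" (4x4, takes a point from camera to tool coordinates, whose origin is the TCP and whose axes are the flange's). Camera axes: x right, y up, looking along -z (the intrinsics and any distortion apply to the point x, -y, -z); pixel columns grow to the right and rows downward; lengths in m; the calibration is good to about 2 mm. A picture is of the moment at which its call begins: read the wrist's pose just before it. camera_info takes no time and is no camera call.
- bot.close_job(): hands the job in; it is judged then, once.
The state is a dict: "time": time; "joints": joint angles; "dq": joint speeds; "joint_torque": joint torques, N m; "tool_pos": TCP position; "tool_rot": TCP orientation; "contact_force": force on the tool from outside, world axes, zero at the start; "wrist_torque": the same for the moment, N m; "grip_width": finger opening in m; "grasp_force": force on a finger pad.
Only numpy, scipy, OpenCV 4.12 (cv2) and the standard library are available. Lean on these libraries where they do the work, as an engineer would, in place of code of your own. Each camera call takes 0.05 s, during which the arm holds its last target. There are 200 camera calls.

## Task

Take the hook pole from its cradle, catch its hook in the brass eye on the raised red locker and swing the flap gently all the way down to its stop. Then unhook and lay the pole back in its cradle the way it was. Work the flap only with the pole, only light force between pole and locker, keep the hand off the locker, and leave the oil bottle, cup and blue bin where they stand.

Things in the scene. Friction and masses are not known exactly. Their poses are not given: they have to be found in the camera images.
- locker: Red sheet-metal locker, fixed to the bench, 180 deep (local x) x 324 wide (local y) x 317 high; it is open below 150. Origin: centre of its underside on the bench. Its front, with the flap, faces its own -x; z up. Flap, track and eye are part of it. Contact forces between pole and locker must stay under 18 N; the flap needs about 4 to 8 N at the eye.
- flap (a joint): Angle of the locker's grey drop-down flap about its bottom edge (rad): 0 closed and upright, grows as its top swings out (local -x) and down, stop at 1.25 (fully down). The flap is 296 wide, 138 high and 12 thick. A stiff, damped friction hinge holds it wherever it is left. Its angular speed must stay below 1.2 rad/s. It starts within 0.03 of closed.
- flap_hinge (a point): Midpoint of the flap's hinge axis, local to the locker at x -84, y 0, z 165; the axis runs along the locker's y.
- track_mid (a point): Middle of the outer face of the aluminium track on the flap's front, moves with the flap: 16 out (-x) and 120 up from the hinge axis (flap closed). A brass eye is clamped on the track, its centre anywhere up to 40 to either side (locker y) of this point: this offset is NOT measured, see or feel it. The eye holds against 40 N: it does not slide.
- bar_line (a point): Point on the line (along locker y) of the eye's outer bar, 29.7 out and 29.7 up from track_mid when closed. The eye is a rectangular loop of 6 thick rod, 18 wide inside, 30 outside, leaning 45 degrees out and up. Seen from above (closed), its opening is 18 (along y) x 20, centred 15 out from track_mid. A hook in it lifts straight out when down.
- pole: Hook pole, 0.18 to 0.29 kg, balanced within 6 of its origin. Wooden grip of 18 wide (y) x 20 high (z), from x -90 to +50; steel rod 10 thick along +x on to x 115, where a hook pin 8 thick points down (-z), its round end 38 below the axis. Origin on the axis of the grip, at the place to grasp from above; x runs along the pole to the hook, z up.
- pole_hook (a point): Centre of the round end of the pole's hook pin, 115 ahead of and 34 below the pole's origin.
- cradle: Black cradle fixed to the bench, base 200 x 70 x 8, with two U rests at x -70 and +72 that carry the pole, hook at +x pointing down, axis at z 65 above the bench; walls 16 above the rests, about 4 free on each side. Origin: centre of its underside; when the pole lies in it its origin is straight above the cradle's and their axes agree.
- oil: Green oil bottle, 52 diameter, 110 high, standing; origin at the centre of its underside.
- cup: Steel cup, 72 diameter, 85 high, standing; origin at the centre of its underside.
- bin: Blue open bin, 130 x 100 x 60 high; origin at the centre of its underside.
Mind the look-alikes: they are no part of the job. What is meant by the pole is not purple, and is the smaller of those in its own colour. There is more than one size of the cradle; the one meant has the size given above.

How it is judged:
By the outcome, as a careful person would: the job done as asked, in the order asked, and still so for the second after the job is handed in, with the robot touching nothing.
It also fails if it takes over 66 s, if anything falls off the work surface, if the arm or the gripper's body presses on something with over 40 N, if the wrist force passes 120 N, or if a joint passes its speed limit or range.

## Working session

There is one attempt and no reset: what is moved stays moved. The work goes in short steps, Python scripts to look and compute and a tool call to move; the robot and the scene stay as the last step left them, time stands still between calls to the robot, and variables do not carry over. Pictures are saved under pics/ and viewed, at most 11 in all, crops included, and the job is handed in when it is done.

Besides the shell and the picture viewer there is one more tool, called after ">>>" by a JSON object that holds its "op" and its "data". jog_arm: Moves the arm, as the interface text tells. Its arguments: {"type":"object","properties":{"commands":{"type":"array"},"grip_force":{"type":"number"}},"required":["commands"]}

```bash
ls; mkdir -p pics; python3 - <<'E'
from cell import bot, imaging
import cv2, numpy as np
for n in ("scene","top"):
    im,d=imaging.snapshot(n); cv2.imwrite(f"pics/{n}0.png",im); np.save(f"pics/{n}0.npy",d)
    i=imaging.camera_info(n); print(n,{k:np.round(v,4).tolist() if not isinstance(v,str) else v for k,v in i.items()})
print({k:np.round(v,4).tolist() if not isinstance(v,str) else v for k,v in imaging.camera_info("wrist").items()})
s=bot.get_state(); print(s)
E
```

```text
pics
scene {'K': [[603.7244, 0.0, 313.8639], [0.0, 603.7244, 243.1844], [0.0, 0.0, 1.0]], 'extrinsics': [[-0.7455, -0.6109, 0.2665, 0.8686], [0.6664, -0.6762, 0.314, 0.5488], [-0.0116, 0.4117, 0.9112, 1.5715], [0.0, 0.0, 0.0, 1.0]]}
top {'K': [[582.4414, 0.0, 327.0033], [0.0, 582.4414, 238.7645], [0.0, 0.0, 1.0]], 'extrinsics': [[-0.012, 0.9971, -0.0756, 0.3542], [-0.9999, -0.0119, 0.0017, 0.0768], [0.0008, 0.0757, 0.9971, 1.6098], [0.0, 0.0, 0.0, 1.0]]}
{'K': [[422.1592, 0.0, 320.8195], [0.0, 422.1592, 241.3159], [0.0, 0.0, 1.0]], 'hand_eye': [[0.0011, 0.955, 0.2965, 0.0755], [1.0, -0.0008, -0.0011, 0.0004], [-0.0008, 0.2965, -0.955, -0.1426], [0.0, 0.0, 0.0, 1.0]]}
{'time': 0.1, 'joints': array([ 1.60813870e+00,  3.59316558e-01,  1.11630891e-02, -2.93623422e-04,
       -1.22412682e+00, -2.88109044e-01]), 'dq': array([-0.00154766, -0.00221669,  0.00145378,  0.00192376,  0.00160783,
        0.00019746]), 'joint_torque': array([-1.46397655e-03, -5.84766555e+01,  2.94110370e+01,  6.95456296e+00,
       -3.19065985e-03,  1.06117108e-05]), 'tool_pos': array([0.16741747, 0.65346201, 0.23046472]), 'tool_rot': array([[ 9.68697665e-01, -2.48243399e-01, -2.20561842e-04],
       [-2.48243447e-01, -9.68696527e-01, -1.49322328e-03],
       [ 1.57025332e-04,  1.50123494e-03, -9.99998861e-01]]), 'contact_force': array([-0.38416334, -0.34427329, -0.0617157 ]), 'wrist_torque': array([ 0.01943521, -0.03256744,  0.08230656]), 'grasp_force': 0.0, 'grip_width': 0.08559875740324983}
```

View pics/scene0.png

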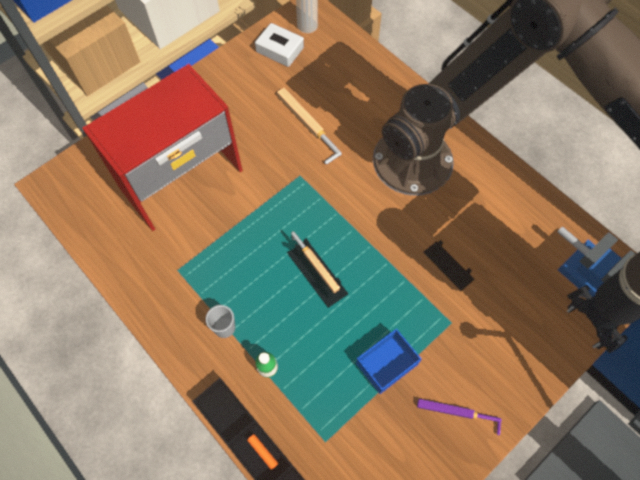

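View pics/top0.png

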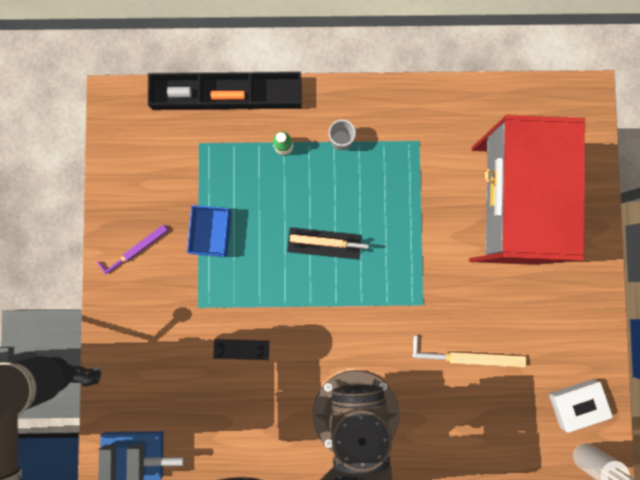

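The pole candidates in the top view are:
- the wood pole in a cradle at (328,242)
- a larger wood pole lying at (470,358)
- a purple pole at (135,250)

The cradles are the large one at (325,243) and a small one at (241,350). I choose the pole in the large cradle. Next I'll measure it and check a crop.

```bash
cat > h.py <<'E'
import numpy as np, cv2
from cell import bot, imaging
def cam(n):
    i=imaging.camera_info(n); K=np.array(i["K"])
    if "extrinsics" in i: return K,np.array(i["extrinsics"])
    s=bot.get_state(); T=np.eye(4); T[:3,:3]=s["tool_rot"]; T[:3,3]=s["tool_pos"]
    return K,T@np.array(i["hand_eye"])
def rays(n,uv,C=None):
    K,T=C or cam(n); uv=np.atleast_2d(np.float64(uv))
    d=np.c_[(uv[:,0]-K[0,2])/K[0,0],-(uv[:,1]-K[1,2])/K[1,1],-np.ones(len(uv))]
    return T[:3,3],d@T[:3,:3].T
def plane(n,uv,z,C=None):
    o,d=rays(n,uv,C); return o+d*((z-o[2])/d[:,2])[:,None]
def deproj(n,uv,dep,C=None):
    o,d=rays(n,uv,C); return o+d*np.asarray(dep).reshape(-1,1)
def proj(n,P,C=None):
    K,T=C or cam(n); p=(np.atleast_2d(P)-T[:3,3])@T[:3,:3]
    return np.c_[K[0,0]*p[:,0]/-p[:,2]+K[0,2],K[1,1]*p[:,1]/p[:,2]+K[1,2]]
def cloud(n,d,C=None):
    v,u=np.mgrid[:480,:640]; return deproj(n,np.c_[u.ravel(),v.ravel()],d.ravel(),C).reshape(480,640,3)
E
python3 - <<'E'
from h import *
im={n:cv2.imread(f"pics/{n}0.png") for n in("scene","top")}
dd={n:np.load(f"pics/{n}0.npy") for n in im}
for n,roi in(("top",(280,225,400,265)),("scene",(270,220,360,310))):
    h=cv2.cvtColor(im[n],cv2.COLOR_BGR2HSV); P=cloud(n,dd[n])
    m=(h[...,0]>8)&(h[...,0]<25)&(h[...,1]>60)&(h[...,2]>120)
    k=np.zeros_like(m); k[roi[1]:roi[3],roi[0]:roi[2]]=1; m&=k
    v,u=np.nonzero(m); Q=plane(n,np.c_[u,v],.075)[:,:2]
    r=cv2.minAreaRect(np.float32(Q)); print(n,"wood",len(u),r,"med depth z",np.median(P[m][:,2]))
    m=(h[...,2]<50)&k; c,_=cv2.findContours(np.uint8(m),0,2); c=max(c,key=cv2.contourArea)[:,0]
    print(" black",cv2.minAreaRect(np.float32(plane(n,c,.008)[:,:2])))
    m=((h[...,0]<6)|(h[...,0]>174))&(h[...,1]>150)&(P[...,2]>.30)&(P[...,2]<.34)
    v,u=np.nonzero(m); Q=plane(n,np.c_[u,v],.317)[:,:2]; print(" red top",len(u),np.median(P[m][:,2]),cv2.minAreaRect(np.float32(Q)))
    for nm,lo,hi in(("yellow",(18,120,120),(32,255,255)),):
        mm=cv2.inRange(h,lo,hi); 
        c=cv2.connectedComponentsWithStats(mm)
        for s,ce in zip(c[2][1:],c[3][1:]):
            if s[4]>6: 
                uu=np.int32(ce); print("  ",nm,s,ce,P[uu[1],uu[0]])
a=cv2.resize(im["top"][215:275,270:410],None,fx=5,fy=5,interpolation=2)[:300,:700]
b=cv2.resize(im["scene"][115:205,130:250],None,fx=3.3,fy=3.3,interpolation=2)
c=cv2.resize(im["top"][110:270,465:545],None,fx=1.85,fy=1.85,interpolation=2)
o=np.zeros((600,800,3),np.uint8);o[:300,:700]=a;o[300:300+b.shape[0],:b.shape[1]]=b[:300];o[300:300+c.shape[0],450:450+c.shape[1]]=c[:300]
cv2.imwrite("pics/c1.png",o)
E
```

```text
top wood 484 ((0.4663775861263275, 0.09910276532173157), (0.1522706001996994, 0.022462226450443268), 83.2972412109375) med depth z 0.07239140025653545
 black ((0.4935164749622345, 0.1278090924024582), (0.06923693418502808, 0.011791370809078217), 85.49058532714844)
 red top 11420 0.31528695718325084 ((0.5635666847229004, -0.41204726696014404), (0.18379342555999756, 0.3228277862071991), 86.78885650634766)
   yellow [485 170   4  12  26] [486.34615385 175.42307692] [ 0.59171222 -0.28424498  0.31630799]
   yellow [490 172   6  34 115] [492.22608696 189.62608696] [ 0.57514851 -0.32451124  0.21986985]
   yellow [343 242   3   4   8] [343.75  243.375] [0.45947132 0.03183334 0.06673481]
   yellow [446 354   4   7  21] [447.80952381 357.19047619] [ 0.15098536 -0.24604738  0.01781633]
scene wood 540 ((0.3890847861766815, 0.11039851605892181), (0.15501883625984192, 0.1811753809452057), 82.2381362915039) med depth z 0.07136294939971077
 black ((0.47923868894577026, 0.07432244718074799), (0.18551576137542725, 0.03322603926062584), 81.40654754638672)
 red top 7565 0.31563470371310753 ((0.567269504070282, -0.40964728593826294), (0.18890085816383362, 0.32420942187309265), 87.19583129882812)
   yellow [318 130   6   7  26] [320.15384615 132.57692308] [ 0.15118641 -0.25240682  0.020986  ]
   yellow [168 150  13   8  51] [174.54901961 154.19607843] [ 0.58965148 -0.31247492  0.2866438 ]
   yellow [171 150  24  20 193] [182.61139896 159.47668394] [ 0.56978874 -0.32742639  0.22464381]
   yellow [302 246   6   5  18] [304.94444444 248.44444444] [0.45892058 0.02413448 0.06992574]
```

View pics/c1.png

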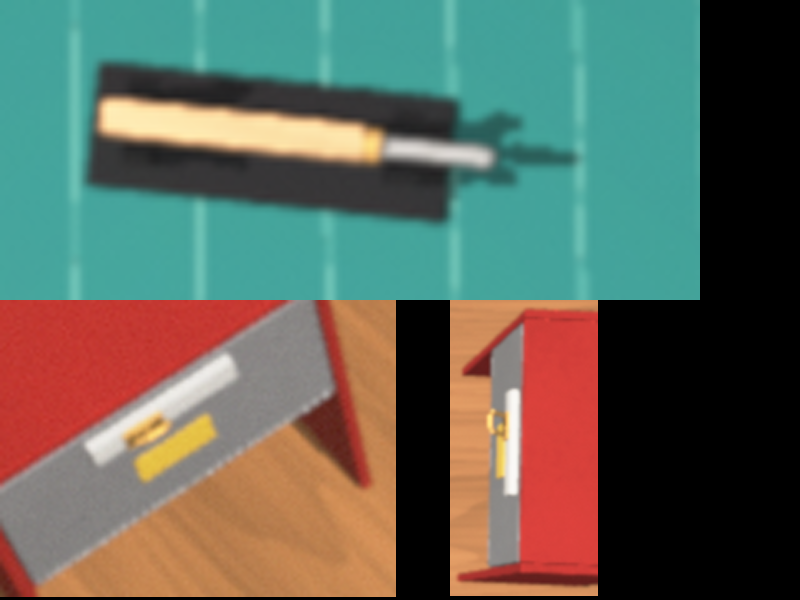

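The crop shows the wood pole in the large black cradle, with its ferrule at the right and hook to the right, at about px (328–369, 242). The brass eye is on the white track at top px (486,175). The yellow sticker below it is not the eye. I'll move above the pole.

>>> {"op": "jog_arm", "data": {"commands": [[[5,-7.5,1],-10,1],[[9,-15,2],-20,1],[[13,-23,2],-30,1],[[17,-31,2],-40,1],[[21,-39,2],-50,1],[[25,-46,2],-60,1],[[28,-54,2],-70,1],[[29.5,-60,2],-80,1]]}}

```text
time: 1.1
tool_pos: [0.3981, 0.2099, 0.2508]
tool_rot: [[-0.082, -0.997, 0.0], [-0.997, 0.082, 0.0], [-0.0, -0.0, -1.0]]
contact_force: [2.1, -0.3, -0.4]
grip_width: 0.0854
grasp_force: 0.0
```

>>> {"op": "jog_arm", "data": {"commands": [[[0,0,0],-2,1],[[0,0,0],-2,1],[[0,0,0],-2,1],[[0,0,0],-2,1],[[0,0,0],-2,1],[[0,0,0],-2,1],[[0,0,0],-2,1],[[0,0,0],-2,1]]}}

```text
time: 2.1
tool_pos: [0.3978, 0.2118, 0.2508]
tool_rot: [[-0.111, -0.994, 0.0], [-0.994, 0.111, 0.0], [-0.0, -0.0, -1.0]]
contact_force: [0.2, -0.1, 1.2]
grip_width: 0.0854
grasp_force: 0.0
```

```bash
python3 - <<'E'
from h import *
s=bot.get_state(); print(s["time"],s["tool_pos"],np.degrees(np.arctan2(s["tool_rot"][1,0],s["tool_rot"][0,0])),s["contact_force"],s["joints"])
C=cam("wrist"); im,d=imaging.snapshot("wrist"); cv2.imwrite("pics/w1.png",im); np.save("pics/w1.npy",d)
h=cv2.cvtColor(im,cv2.COLOR_BGR2HSV); P=cloud("wrist",d,C)
m=(h[...,0]>8)&(h[...,0]<28)&(h[...,1]>60)&(h[...,2]>110)
c,_=cv2.findContours(np.uint8(m),0,2); c=max(c,key=cv2.contourArea); mm=np.zeros((480,640),np.uint8); cv2.drawContours(mm,[c],-1,1,-1)
v,u=np.nonzero(mm); Q=plane("wrist",np.c_[u,v],.075,C)[:,:2]
r=cv2.minAreaRect(np.float32(Q)); print("wood",r,cv2.boundingRect(c),np.median(P[mm>0][:,2])); print(cv2.boxPoints(r))
m=(h[...,2]<60); c,_=cv2.findContours(np.uint8(m),0,2)
for q in c:
    if cv2.contourArea(q)>500: print("blk",cv2.contourArea(q),cv2.boundingRect(q),cv2.minAreaRect(np.float32(plane("wrist",q[:,0],.008,C)[:,:2])))
E
```

```text
2.1 [0.39775562 0.21182192 0.25078466] -96.36555266839441 [ 0.16636997 -0.07635573  1.18048933] [ 9.28978857e-01 -3.51377602e-02 -4.24409561e-01 -5.25254878e-06
 -1.18150471e+00 -1.04007672e+00]
wood ((0.2390260100364685, 0.2893979847431183), (0.4234297275543213, 0.2891644835472107), 67.96784973144531) (288, 0, 352, 473) -1.1492905768850648e-05
[[0.02558219 0.14738059]
 [0.29363    0.03890723]
 [0.45246983 0.43141538]
 [0.18442202 0.53988874]]
blk 38400.0 (0, 317, 640, 163) ((0.4240519106388092, 0.43771499395370483), (0.2079572230577469, 0.7398344278335571), 83.7156753540039)
blk 8663.5 (523, 190, 91, 159) ((0.16663751006126404, 0.31470948457717896), (0.16537828743457794, 0.07749605923891068), 87.74574279785156)
blk 954.0 (182, 33, 21, 137) ((0.5030698776245117, 0.11821485310792923), (0.11208999902009964, 0.015239697881042957), 83.55011749267578)
blk 3938.0 (224, 15, 47, 156) ((0.45074039697647095, 0.11733097583055496), (0.12681889533996582, 0.03900066390633583), 81.65315246582031)
```

View pics/w1.png

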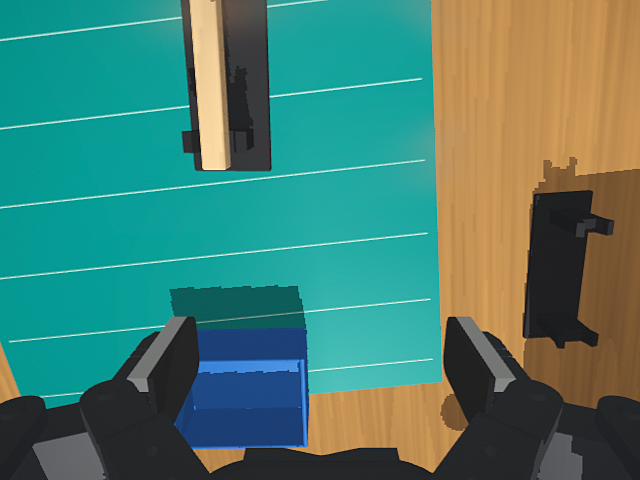

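The wrist view shows the pole's grip end at (215,170) in the large cradle, and the small cradle at right (560,260). The previous move stopped short, so I'll go on.

>>> {"op": "jog_arm", "data": {"commands": [[[2,-5,0],0,1],[[4,-10,0],0,1],[[6.4,-15.6,0],0,1],[[6.4,-15.6,0],0,1],[[6.4,-15.6,0],0,1],[[6.4,-15.6,0],0,1],[[6.4,-15.6,0],0,1],[[6.4,-15.6,0],0,1]]}}

```text
time: 3.15
tool_pos: [0.4616, 0.0566, 0.2508]
tool_rot: [[-0.109, -0.994, 0.0], [-0.994, 0.109, 0.0], [-0.0, -0.0, -1.0]]
contact_force: [0.1, -0.1, -0.1]
grip_width: 0.0851
grasp_force: 0.0
```

```bash
python3 - <<'E'
from h import *
s=bot.get_state(); print(s["time"],s["tool_pos"],np.degrees(np.arctan2(s["tool_rot"][1,0],s["tool_rot"][0,0])))
C=cam("wrist"); im,d=imaging.snapshot("wrist"); cv2.imwrite("pics/w2.png",im); np.save("pics/w2.npy",d)
h=cv2.cvtColor(im,cv2.COLOR_BGR2HSV); P=cloud("wrist",d,C)
m=(h[...,0]>8)&(h[...,0]<28)&(h[...,1]>60)&(h[...,2]>110)&(P[...,2]>.06)&(P[...,2]<.085)
v,u=np.nonzero(m); Q=plane("wrist",np.c_[u,v],.075,C)[:,:2]
r=cv2.minAreaRect(np.float32(Q)); print("wood",r,u.min(),u.max(),v.min(),v.max(),np.median(P[m][:,2])); print(cv2.boxPoints(r))
b=(h[...,2]<75)&(P[...,2]<.03)&(P[...,2]>-.01); b[300:]=0
v,u=np.nonzero(b); print("base",cv2.minAreaRect(np.float32(plane("wrist",np.c_[u,v],.008,C)[:,:2])))
E
```

```text
3.15 [0.46158396 0.0566121  0.25084852] -96.27012389117094
wood ((0.5781100988388062, 0.1526775360107422), (0.34890517592430115, 0.1312221884727478), 27.139497756958008) 5 333 167 390 0.07472556283815424
[[0.39293593 0.13148673]
 [0.45279402 0.01471229]
 [0.76328427 0.17386834]
 [0.7034262  0.2906428 ]]
base ((0.5821641683578491, 0.05219116061925888), (0.18529067933559418, 0.31446248292922974), 82.28887939453125)
```

View pics/w2.png

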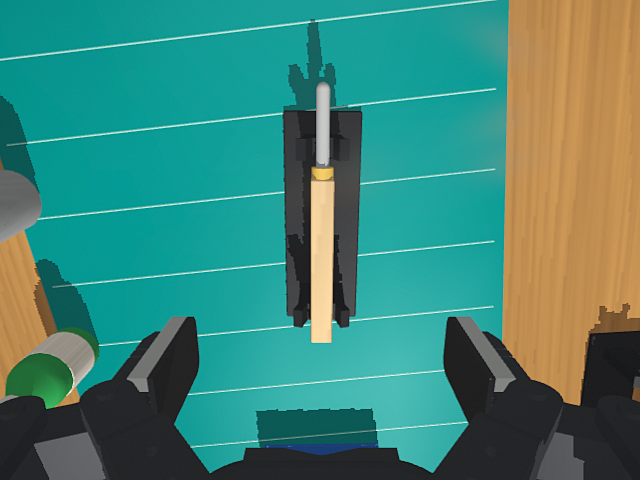

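The pole runs from the hook end at (323,85) to the grip end at (321,343), with the ferrule at (322,173), and lies in the cradle base (285–362, 110–318).

```bash
python3 - <<'E'
from h import *
C=cam("wrist"); im=cv2.imread("pics/w2.png"); d=np.load("pics/w2.npy"); P=cloud("wrist",d,C)
h=cv2.cvtColor(im,cv2.COLOR_BGR2HSV)
m=(h[...,0]>8)&(h[...,0]<28)&(h[...,1]>60)&(h[...,2]>110); k=np.zeros_like(m); k[160:345,295:350]=1; m&=k
v,u=np.nonzero(m); Q=plane("wrist",np.c_[u,v],.075,C)[:,:2]; r=cv2.minAreaRect(np.float32(Q)); print(r); print(cv2.boxPoints(r))
for a in [(322,180),(322,167),(321,343),(323,83)]: print(a,plane("wrist",a,.075,C)[0],plane("wrist",a,.070,C)[0],P[a[1],a[0]])
b=plane("wrist",[(285,111),(362,111),(356,317),(288,317)],.008,C);print("base",b,b.mean(0))
# eye/locker from top at known closed geometry
for z in(.30,.315): print(plane("top",[(486.3,175.4)],z),plane("scene",[(174.5,154.2)],z))
E
```

```text
((0.4645259976387024, 0.09474381804466248), (0.14826685190200806, 0.017573680728673935), 83.37557983398438)
[[0.44724575 0.02211898]
 [0.4647021  0.02009168]
 [0.48180625 0.16736865]
 [0.4643499  0.16939595]]
(322, 180) [0.45757641 0.03078973 0.075     ] [0.45765044 0.03157549 0.07      ] [0.45759882 0.03102762 0.07348625]
(322, 167) [0.45652613 0.02109359 0.075     ] [0.45658367 0.02172709 0.07      ] [0.4565821  0.02170989 0.0701357 ]
(321, 343) [0.47343421 0.16926319 0.075     ] [0.47375725 0.17222334 0.07      ] [0.47823841 0.21328688 0.00063956]
(323, 83) [ 0.44946976 -0.03748163  0.075     ] [ 0.44941648 -0.03776791  0.07      ] [ 0.44938884 -0.03791645  0.06740574]
base [[ 0.48416179 -0.02213755  0.008     ]
 [ 0.41738772 -0.01484871  0.008     ]
 [ 0.43931931  0.18316214  0.008     ]
 [ 0.50774176  0.17571005  0.008     ]] [0.46215265 0.08047148 0.008     ]
[[ 0.59377882 -0.28944972  0.3       ]] [[ 0.59197668 -0.30221114  0.3       ]]
[[ 0.59103519 -0.28525508  0.315     ]] [[ 0.59524046 -0.29217124  0.315     ]]
```

>>> {"op": "jog_arm", "data": {"commands": [[[-0.1,-0.1,-5],-0.3,1],[[-0.2,-0.1,-10],-0.3,1],[[-0.2,-0.1,-15],-0.3,1],[[-0.2,-0.1,-19],-0.3,1],[[-0.2,-0.1,-20.5],-0.3,1],[[-0.2,-0.1,-20.5],-0.3,1],[[-0.2,-0.1,-20.5],-0.3,0.4],[[-0.2,-0.1,-20.5],-0.3,0]], "grip_force": 100}}

```text
time: 4.2
tool_pos: [0.4605, 0.0553, 0.0468]
tool_rot: [[-0.116, -0.993, 0.002], [-0.993, 0.116, 0.001], [-0.001, -0.002, -1.0]]
contact_force: [0.0, 0.6, 0.0]
grip_width: 0.0518
grasp_force: 0.0
```

>>> {"op": "jog_arm", "data": {"commands": [[[0,0,0],0,0],[[0,0,0],0,0],[[0,0,0],0,0],[[0,0,0],0,0],[[0,0,0],0,0],[[0,0,0],0,0],[[0,0,0],0,0],[[0,0,0],0,0]], "grip_force": 115}}

```text
time: 5.2
tool_pos: [0.4603, 0.0549, 0.0466]
tool_rot: [[-0.116, -0.993, 0.001], [-0.993, 0.116, 0.0], [-0.0, -0.001, -1.0]]
contact_force: [-1.1, -0.7, 6.6]
grip_width: 0.016
grasp_force: 112.2
```

>>> {"op": "jog_arm", "data": {"commands": [[[0,0,1],0,0],[[0,0,3],0,0],[[0,0,8],0,0],[[0,0,13],0,0],[[0,0,18],0,0],[[0,0,23],0,0],[[0,0,28],0,0],[[0,0,32],0,0]]}}

```text
time: 6.2
tool_pos: [0.4592, 0.0545, 0.3683]
tool_rot: [[-0.116, -0.993, 0.001], [-0.993, 0.116, 0.001], [-0.001, -0.001, -1.0]]
contact_force: [-0.1, 0.5, -2.8]
grip_width: 0.0161
grasp_force: 112.4
```

```bash
python3 - <<'E'
from h import *
s=bot.get_state(); print(s["time"],s["tool_pos"],np.degrees(np.arctan2(s["tool_rot"][1,0],s["tool_rot"][0,0])),s["contact_force"],s["wrist_torque"])
C=cam("wrist"); im,d=imaging.snapshot("wrist"); cv2.imwrite("pics/w3.png",im); np.save("pics/w3.npy",d)
im2,d2=imaging.snapshot("top");im3,d3=imaging.snapshot("scene"); cv2.imwrite("pics/t3.png",im2); cv2.imwrite("pics/s3.png",im3); np.save("pics/s3.npy",d3)
P=cloud("wrist",d,C)
for a in [(321,y) for y in range(20,330,20)]: print(a,im[a[1],a[0]],P[a[1],a[0]])
# eye close-ups: scene+top
a=cv2.resize(im[0:400,160:480],None,fx=1.2,fy=1.2)
b=cv2.resize(im3[130:180,150:210],None,fx=6,fy=6,interpolation=2)
c=cv2.resize(im2[160:210,470:520],None,fx=6,fy=6,interpolation=2)
o=np.zeros((600,800,3),np.uint8);o[:480,:384]=a;o[:300,400:760]=b;o[300:600,400:700]=c
cv2.imwrite("pics/c3.png",o)
E
```

```text
6.2 [0.45918429 0.05452942 0.36833303] -96.67113241208267 [-0.05814642  0.47392711 -2.76393803] [-0.0126141  -0.10957591  0.02167586]
(321, 20) [155 161  31] [ 0.43961174 -0.11355464  0.00367247]
(321, 40) [119 119 105] [ 0.44785949 -0.03872724  0.38894219]
(321, 60) [131 133 130] [ 0.44845366 -0.03356483  0.39213031]
(321, 80) [131 132 129] [ 0.44900855 -0.02877767  0.39145979]
(321, 100) [130 130 128] [ 0.44958605 -0.02378715  0.39165275]
(321, 120) [127 129 127] [ 0.45017717 -0.01867875  0.39187115]
(321, 140) [126 127 125] [ 0.45078388 -0.01343734  0.39190797]
(321, 160) [126 127 124] [ 0.45140315 -0.00808476  0.39222758]
(321, 180) [125 126 123] [ 0.45205641 -0.00244817  0.39152128]
(321, 200) [124 125 121] [0.45271949 0.00327944 0.39147078]
(321, 220) [124 124 123] [0.45340751 0.00922085 0.39125234]
(321, 240) [124 124 122] [0.4540748  0.01499422 0.39222348]
(321, 260) [123 124 123] [0.45479365 0.02120381 0.39219951]
(321, 280) [ 95 197 236] [0.45544374 0.0268367  0.39403908]
(321, 300) [157 209 244] [0.45610787 0.0325884  0.39560877]
(321, 320) [162 214 249] [0.45684731 0.03897966 0.39600383]
```

View pics/c3.png

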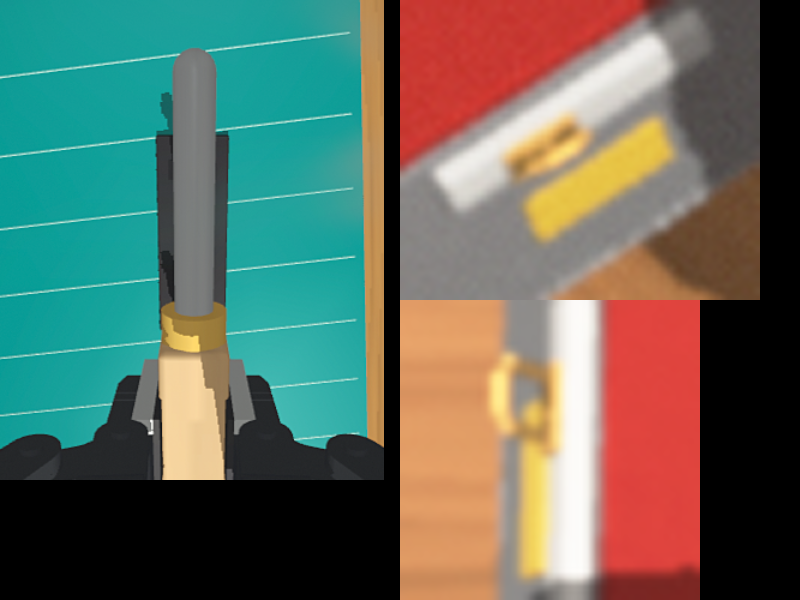

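The pole is held straight and level: rod tip at wrist px (321,40), axis 18.5 mm above the TCP. The eye's bar in the top view is at about px (486,176), with the opening to its right. I'll move the hook above the eye.

>>> {"op": "jog_arm", "data": {"commands": [[[1.7,-3.3,0],1,0],[[3.4,-6.6,0],2,0],[[5.1,-9.9,0],3,0],[[6.8,-13.1,0],3.7,0],[[8.5,-16.4,0],3.7,0],[[10.2,-19.7,0],3.7,0],[[11.9,-23,0],3.7,0],[[13.6,-26.2,0],3.7,0]]}}

```text
time: 7.35
tool_pos: [0.5954, -0.2081, 0.364]
tool_rot: [[-0.052, -0.999, -0.003], [-0.999, 0.052, 0.001], [-0.001, 0.003, -1.0]]
contact_force: [0.8, 0.2, -2.0]
grip_width: 0.0163
grasp_force: 112.7
```

```bash
python3 - <<'E'
from h import *
s=bot.get_state(); print(s["time"],s["tool_pos"],np.degrees(np.arctan2(s["tool_rot"][1,0],s["tool_rot"][0,0])),s["contact_force"],s["wrist_torque"])
C=cam("wrist"); im,d=imaging.snapshot("wrist"); cv2.imwrite("pics/w4.png",im); np.save("pics/w4.npy",d)
h=cv2.cvtColor(im,cv2.COLOR_BGR2HSV); P=cloud("wrist",d,C)
mm=cv2.inRange(h,(15,100,70),(32,255,255)); c=cv2.connectedComponentsWithStats(mm)
for q,ce in zip(c[2][1:],c[3][1:]):
    if q[4]>30: print(q,ce,np.median(P[c[1]==list(c[3][:,0]).index(ce[0])],0))
m=((h[...,0]<6)|(h[...,0]>174))&(h[...,1]>130)&(abs(P[...,2]-.316)<.01)
v,u=np.nonzero(m); print("red",len(u),u.min(),u.max(),v.min(),v.max())
# front roof edge: per column lowest red row
E=[];
for x in range(0,640,8):
    r=np.nonzero(m[:,x])[0]
    if len(r)>5: E.append((x,r.max()))
E=np.array(E); Q=plane("wrist",E,.317,C); print(np.c_[E,Q[:,:2].round(4)][::6])
E

```

```text
7.35 [ 0.59539027 -0.2080967   0.36398127] -92.9785506178794 [ 0.80913144  0.21065866 -1.97315453] [-0.01012813 -0.06107762  0.02546489]
[     0      5    640    468 135005] [317.15812748 181.85444984] [ 6.49443954e-01 -2.32234265e-01 -1.31762885e-05]
[ 292  252   59  199 7360] [320.48369565 326.38369565] [ 0.59446752 -0.22240227  0.39177896]
[162 426   8  14  73] [166.02739726 432.46575342] [ 8.38741433e-01  1.53046380e-01 -1.08511731e-04]
[191 467  14  13  74] [198.89189189 474.87837838] [ 8.01018384e-01  2.34939903e-01 -9.94180736e-05]
red 370 0 639 0 1Traceback (most recent call last):
  File "<stdin>", line 15, in <module>
  File "h.py", line 13, in plane
    o,d=rays(n,uv,C); return o+d*((z-o[2])/d[:,2])[:,None]
        ~~~~^^^^^^^^
  File "h.py", line 10, in rays
    d=np.c_[(uv[:,0]-K[0,2])/K[0,0],-(uv[:,1]-K[1,2])/K[1,1],-np.ones(len(uv))]
             ~~^^^^^
IndexError: index 0 is out of bounds for axis 1 with size 0
```

View pics/w4.png

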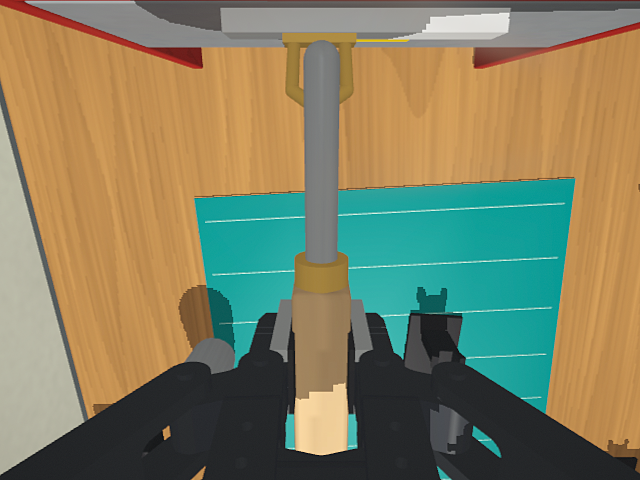

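The eye is around the rod tip: its clamp is at (319,38), its sides at cols 293 and 347, and its outer bar at rows 95–105. The hook is laterally centred over it at col 321. Next I'll measure it in 3D.

```bash
python3 - <<'E'
from h import *
C=cam("wrist"); im=cv2.imread("pics/w4.png"); d=np.load("pics/w4.npy"); P=cloud("wrist",d,C)
c=np.array([.5654,-.411]); lx=np.array([-.0525,-.9986]); ly=np.array([.9986,-.0525])
def loc(p): return np.r_[(p[:2]-c)@lx,(p[:2]-c)@ly,p[2]]*1000
h=cv2.cvtColor(im,cv2.COLOR_BGR2HSV)
b=(h[...,0]>14)&(h[...,0]<30)&(h[...,1]>120)&(P[...,2]>.25)&(P[...,2]<.33); b[120:]=0
v,u=np.nonzero(b); print(len(u))
for r in range(30,112,6):
    x=u[v==r]; 
    if len(x): print(r,x.min(),x.max(),loc(P[r,x.min()+2]).round(1),loc(P[r,x.max()-2]).round(1))
for a in [(225,10),(225,30),(240,38),(400,38),(505,12),(505,30),(200,20),(560,20),(240,44),(420,44)]: print(a,im[a[1],a[0]],loc(P[a[1],a[0]]).round(1))
print("tip",[(loc(P[r,321]).round(1),im[r,321].tolist()) for r in(38,42,46,60,100)], "tcp",loc(bot.get_state()["tool_pos"]))
E
```

```text
2344
36 283 355 [-92.4  36.5 292.7] [-92.5   5.4 293.6]
42 283 355 [-94.8  36.6 292.5] [-95.    5.3 293.4]
48 287 350 [-97.5  34.7 293.4] [-97.5   7.5 293.6]
54 287 351 [-100.5   34.5  297. ] [-100.3    7.2  295.5]
60 286 351 [-103.1   35.   298.3] [-103.3    7.4  300.4]
66 286 351 [-106.2   34.6  303.7] [-106.1    7.6  303. ]
72 286 352 [-108.8   34.6  305.3] [-108.8    7.3  305.8]
78 286 352 [-111.5   34.4  308.4] [-111.4    7.4  308.4]
84 285 352 [-114.    34.8  310.7] [-114.1    7.5  311.2]
90 285 353 [-116.5   34.7  311.7] [-116.5    7.   310.7]
96 288 349 [-119.    33.4  312.6] [-119.1    8.9  314. ]
102 296 341 [-121.5   29.9  315.8] [-121.5   12.3  315.1]
(225, 10) [147 151 152] [-82.2  62.8 295.1]
(225, 30) [152 155 156] [-90.1  63.6 293.8]
(240, 38) [117 120 120] [-91.   59.6 278.2]
(400, 38) [204 201 202] [-90.8 -19.1 276.9]
(505, 12) [164 167 167] [-82.6 -62.9 293.7]
(505, 30) [222 224 226] [-90.  -63.6 294.2]
(200, 20) [82 82 87] [-81.1  81.3 267.2]
(560, 20) [139 139 137] [ -80.8 -102.1  266.7]
(240, 44) [139 140 138] [-80.7  75.9 183.7]
(420, 44) [141 142 140] [-80.6 -49.6 183.6]
tip [(array([-93.3,  20. , 293.6]), [66, 142, 177]), (array([-107.8,   20.4,  383.8]), [118, 117, 115]), (array([-109. ,   20.4,  385.2]), [120, 122, 121]), (array([-112.4,   20.4,  385.9]), [133, 133, 130]), (array([-122.3,   20.4,  385.8]), [130, 131, 128])] tcp [-201.19002717   20.77773115  362.85296754]
```

Relative to the hook pin (local −111.7, 20.4), the opening centre is at (−106.5, 21.0). I'll move 5 mm forward and lower to 16 mm above the bar.

>>> {"op": "jog_arm", "data": {"commands": [[[0,-0.5,0],0,0],[[0,-0.5,-0.5],0,0],[[0,-0.5,-1.2],0,0],[[0,-0.5,-2],0,0],[[0,-0.5,-2.8],0,0],[[0,-0.5,-3.6],0,0],[[0,-0.5,-4.4],0,0],[[0,-0.5,-5.1],0,0]]}}

```text
time: 8.4
tool_pos: [0.5957, -0.2122, 0.3141]
tool_rot: [[-0.052, -0.999, -0.0], [-0.999, 0.052, 0.0], [-0.0, 0.0, -1.0]]
contact_force: [-0.3, -0.0, -2.4]
grip_width: 0.0163
grasp_force: 112.8
```

```bash
python3 - <<'E'
from h import *
s=bot.get_state(); print(s["time"],s["tool_pos"],s["contact_force"],s["wrist_torque"])
C=cam("wrist"); im,d=imaging.snapshot("wrist"); cv2.imwrite("pics/w5.png",im[:300,170:470]); 
P=cloud("wrist",d,C)
c=np.array([.5654,-.411]); lx=np.array([-.0525,-.9986]); ly=np.array([.9986,-.0525]); c=c+.0087*lx
def loc(p): return (np.r_[(p[:2]-c)@lx,(p[:2]-c)@ly,p[2]]*1000).round(1)
print("tcp",loc(s["tool_pos"]))
h=cv2.cvtColor(im,cv2.COLOR_BGR2HSV)
b=(h[...,0]>14)&(h[...,0]<30)&(h[...,1]>120)&(P[...,2]>.25)&(P[...,2]<.33); b[200:]=0
v,u=np.nonzero(b)
for r in range(0,200,8):
    x=u[v==r]
    if len(x): print(r,x.min(),x.max(),loc(P[r,x.min()+2]),loc(P[r,x.max()-2]))
print([loc(P[r,321]) for r in(30,34,38,42,60,100,150,200)])
E
```

```text
8.4 [ 0.59570757 -0.21219554  0.3141458 ] [-0.30158253 -0.00701972 -2.44938978] [-0.07654808 -0.00270965 -0.0110965 ]
tcp [-208.8   19.8  314.1]
24 273 368 [-104.    35.4  294.4] [-103.7    3.7  293.1]
32 273 368 [-106.6   35.5  294.6] [-106.3    3.7  293.6]
40 277 363 [-109.1   34.2  294.6] [-108.9    5.4  293.8]
48 278 362 [-111.8   33.8  295.8] [-112.     6.   297.9]
56 278 363 [-114.9   33.5  300. ] [-115.     5.9  301.6]
64 277 363 [-117.8   33.6  303.7] [-117.7    6.   303.6]
72 277 364 [-120.5   33.4  306. ] [-120.4    5.9  306.3]
80 276 364 [-123.    33.7  307.4] [-123.1    6.   308.8]
88 276 365 [-125.8   33.3  312.6] [-125.6    5.8  310.9]
96 275 366 [-132.6   19.5  456.7] [-128.1    5.5  312. ]
104 279 362 [-130.7   32.4  312.5] [-130.6    6.7  311.8]
112 289 351 [-133.1   29.   315.3] [-133.1   10.4  314.9]
[array([-105.7,   19.5,  293.6]), array([-106.8,   19.5,  292.2]), array([-106.7,   19.5,  283.2]), array([-115.3,   19.5,  333.8]), array([-120. ,   19.5,  337. ]), array([-130. ,   19.4,  337.3]), array([-143. ,   19.4,  338.2]), array([-157.4,   19.4,  336.2])]
```

View pics/w5.png

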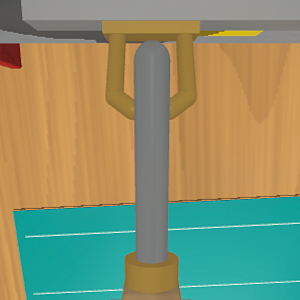

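The pin is in the eye, with the bar about 12 mm outside the pin and no contact force. I'll start pulling slowly.

>>> {"op": "jog_arm", "data": {"commands": [[[0,0.2,0],0,0],[[0,0.5,0],0,0],[[0,0.8,-0.1],0,0],[[0.1,1.1,-0.2],0,0],[[0.1,1.4,-0.4],0,0],[[0.1,1.8,-0.6],0,0],[[0.1,2.1,-0.8],0,0],[[0.1,2.5,-1.0],0,0]]}}

```text
time: 9.45
tool_pos: [0.597, -0.1871, 0.305]
tool_rot: [[-0.052, -0.999, 0.001], [-0.999, 0.052, -0.0], [0.0, -0.001, -1.0]]
contact_force: [1.0, -5.1, 0.2]
grip_width: 0.0159
grasp_force: 113.2
```

```bash
cat > m.py <<'E'
from h import *
s=bot.get_state(); print(s["time"],s["tool_pos"].round(4),s["contact_force"].round(1),s["wrist_torque"].round(2))
C=cam("wrist"); im,d=imaging.snapshot("wrist")
P=cloud("wrist",d,C)
c=np.array([.5654,-.411]); lx=np.array([-.0525,-.9986]); ly=np.array([.9986,-.0525]); c=c+.0087*lx
def loc(p): return (np.r_[(p[:2]-c)@lx,(p[:2]-c)@ly,p[2]]*1000).round(1)
T=loc(s["tool_pos"]); print("pin",T[0]+89.5,T[1],"axis",T[2]+18.5)
h=cv2.cvtColor(im,cv2.COLOR_BGR2HSV)
b=(h[...,0]>14)&(h[...,0]<30)&(h[...,1]>120)&(P[...,2]>.1)&(P[...,2]<T[2]/1000+.005); b[200:]=0
b[:,:240]=0;b[:,400:]=0
v,u=np.nonzero(b)
if len(v):
    for r in np.unique(np.linspace(v.min(),v.max(),7).astype(int)):
        x=u[v==r]
        if len(x): print(r,x.min(),x.max(),loc(P[r,x.min()+2]),loc(P[r,x.max()-2]))
print("rod",*[loc(P[r,321]) for r in(42,60,100,150,200)])
E
python3 m.py
```

```text
9.45 [ 0.597  -0.1871  0.305 ] [ 1.  -5.1  0.2] [-1.96 -0.15  0.13]
pin -144.4 19.8 axis 323.5
0 270 371 [-122.7   35.8  289.8] [-122.5    3.5  289.2]
16 276 365 [-128.1   33.6  293. ] [-127.7    5.5  291.5]
32 275 365 [-133.7   33.6  298.2] [-133.6    5.9  297.8]
48 275 366 [-139.    33.3  302.6] [-138.8    5.8  301.3]
64 274 367 [-143.8   33.6  304.6] [-143.8    5.7  305.2]
80 277 363 [-148.6   32.7  305.2] [-148.6    6.9  306.5]
97 299 341 [-153.7   25.7  308.2] [-154.2   14.4  324.4]
rod [-140.6   19.4  326.5] [-145.1   19.4  328.1] [-155.1   19.4  329.2] [-168.2   19.4  328.2] [-182.3   19.4  328.4]
```

>>> {"op": "jog_arm", "data": {"commands": [[[0,0.4,-0.3],0,0],[[0,0.9,-0.6],0,0],[[0.1,1.3,-0.9],0,0],[[0.1,1.7,-1.2],0,0],[[0.1,2.1,-1.5],0,0],[[0.1,2.5,-1.8],0,0],[[0.1,2.8,-2.2],0,0],[[0.2,3.2,-2.5],0,0]]}}

```text
time: 10.5
tool_pos: [0.5982, -0.155, 0.2792]
tool_rot: [[-0.052, -0.999, -0.001], [-0.999, 0.052, 0.0], [-0.0, 0.001, -1.0]]
contact_force: [-1.5, -4.6, -0.1]
grip_width: 0.0164
grasp_force: 113.0
```

```bash
python3 m.py
```

```text
10.5 [ 0.5982 -0.155   0.2792] [-1.5 -4.6 -0.1] [-1.9   0.68 -0.11]
pin -176.5 19.3 axis 297.7
0 270 367 [-158.5   33.5  280.3] [-158.1    5.7  278.9]
9 270 367 [-161.2   33.4  282. ] [-160.8    5.8  280.4]
18 269 368 [-163.7   33.8  282.4] [-163.4    5.4  281. ]
27 269 368 [-166.2   33.8  282.8] [-166.3    5.6  284. ]
36 269 368 [-168.9   33.7  284.6] [-168.8    5.6  284.3]
45 367 367 [-1.327e+02 -2.530e+01 -1.000e-01] [-171.5    6.   286.3]
55 286 286 [-174.1   28.8  285. ] [-174.2   29.8  286.3]
rod [-172.9   18.9  302.2] [-177.4   18.9  303.7] [-187.2   18.9  303.5] [-200.3   18.9  302.8] [-214.2   18.9  303.3]
```

>>> {"op": "jog_arm", "data": {"commands": [[[0,0.4,-0.4],0,0],[[0,0.8,-0.8],0,0],[[0.1,1.2,-1.2],0,0],[[0.1,1.6,-1.6],0,0],[[0.1,1.9,-2.1],0,0],[[0.1,2.3,-2.5],0,0],[[0.1,2.6,-3.0],0,0],[[0.2,2.9,-3.5],0,0]]}}

```text
time: 11.55
tool_pos: [0.601, -0.1253, 0.245]
tool_rot: [[-0.052, -0.999, 0.001], [-0.999, 0.052, 0.001], [-0.001, -0.001, -1.0]]
contact_force: [-1.3, 3.5, 4.8]
grip_width: 0.0164
grasp_force: 113.9
```

```bash
python3 m.py
```

```text
11.55 [ 0.601  -0.1253  0.245 ] [-1.3  3.5  4.8] [ 0.53  0.67 -0.15]
pin -206.3 20.6 axis 263.5
rod [-202.8   20.2  268. ] [-207.1   20.2  268.9] [-217.    20.2  268.7] [-230.    20.2  269.7] [-244.    20.1  269.2]
```

>>> {"op": "jog_arm", "data": {"commands": [[[0,0.3,-0.5],0,0],[[0,0.5,-0.9],0,0],[[0,0.8,-1.4],0,0],[[0,1.0,-1.9],0,0],[[0,1.2,-2.4],0,0],[[0,1.4,-2.9],0,0],[[0,1.6,-3.4],0,0],[[0,1.8,-3.9],0,0]]}}

```text
time: 12.6
tool_pos: [0.6007, -0.1082, 0.2053]
tool_rot: [[-0.052, -0.999, -0.0], [-0.999, 0.052, -0.0], [0.0, 0.0, -1.0]]
contact_force: [1.0, 2.6, 2.0]
grip_width: 0.0164
grasp_force: 113.6
```

```bash
python3 m.py
```

```text
12.6 [ 0.6007 -0.1082  0.2053] [1.  2.6 2. ] [ 0.55 -0.47  0.1 ]
pin -223.5 19.4 axis 223.8
rod [-219.6   19.   226. ] [-224.3   19.   229.4] [-234.1   19.   229.4] [-247.3   19.   228.5] [-261.2   19.   229. ]
```

>>> {"op": "jog_arm", "data": {"commands": [[[0,0.1,-0.5],0,0],[[0,0.2,-0.9],0,0],[[0,0.3,-1.4],0,0],[[0,0.4,-1.9],0,0],[[0,0.5,-2.3],0,0],[[0,0.6,-2.8],0,0],[[0,0.6,-3.3],0,0],[[0,0.7,-3.7],0,0]]}}

```text
time: 13.65
tool_pos: [0.6006, -0.1016, 0.1684]
tool_rot: [[-0.052, -0.999, -0.0], [-0.999, 0.052, -0.001], [0.001, 0.0, -1.0]]
contact_force: [0.4, -1.0, 0.8]
grip_width: 0.016
grasp_force: 113.4
```

```bash
python3 m.py
```

```text
13.65 [ 0.6006 -0.1016  0.1684] [ 0.4 -1.   0.8] [-0.92 -0.15  0.04]
pin -230.0 18.9 axis 186.9
rod [-226.    18.6  188.4] [-230.8   18.6  192.1] [-240.7   18.6  192.1] [-253.8   18.5  191.7] [-268.    18.5  191.2]
```

>>> {"op": "jog_arm", "data": {"commands": [[[0,0,-0.1],0,0],[[0,0,-0.2],0,0],[[0,0,-0.3],0,0],[[0,0,-0.4],0,0],[[0,0,-0.5],0,0],[[0,0,-0.6],0,0],[[0,0,-0.7],0,0],[[0,0,-0.8],0,0]]}}

```text
time: 14.7
tool_pos: [0.6007, -0.1011, 0.1607]
tool_rot: [[-0.052, -0.999, -0.0], [-0.999, 0.052, 0.0], [-0.0, 0.0, -1.0]]
contact_force: [-0.3, 1.3, 1.1]
grip_width: 0.0162
grasp_force: 113.2
```

>>> {"op": "jog_arm", "data": {"commands": [[[0,0,0],0,0],[[0,0,0],0,0],[[0,0,0],0,0],[[0,0,0],0,0],[[0,0,-0.1],0,0],[[0,0,-0.1],0,0],[[0,0,-0.1],0,0],[[0,0,-0.1],0,0]]}}

```text
time: 15.7
tool_pos: [0.6008, -0.1012, 0.1598]
tool_rot: [[-0.052, -0.999, 0.0], [-0.999, 0.052, 0.0], [-0.0, -0.0, -1.0]]
contact_force: [0.7, 2.3, 0.1]
grip_width: 0.0162
grasp_force: 113.2
```

```bash
python3 m.py; python3 - <<'E'
from h import *
im2,d2=imaging.snapshot("top");im3,d3=imaging.snapshot("scene"); np.save("pics/s6.npy",d3);np.save("pics/t6.npy",d2); cv2.imwrite("pics/t6.png",im2);cv2.imwrite("pics/s6.png",im3)
a=cv2.resize(im3[90:250,60:260],None,fx=3,fy=3,interpolation=2); b=cv2.resize(im2[150:220,440:500],None,fx=3,fy=3,interpolation=2)
o=np.zeros((480,790,3),np.uint8); o[:,:600]=a; o[:210,605:785]=b; cv2.imwrite("pics/c6.png",o)
E
```

```text
15.7 [ 0.6008 -0.1012  0.1598] [0.7 2.3 0.1] [0.31 0.07 0.01]
pin -230.39999999999998 19.1 axis 178.3
rod [-226.6   18.7  181.4] [-231.4   18.7  185.4] [-241.1   18.7  184.1] [-254.    18.7  185.2] [-268.3   18.6  183.2]
```

View pics/c6.png

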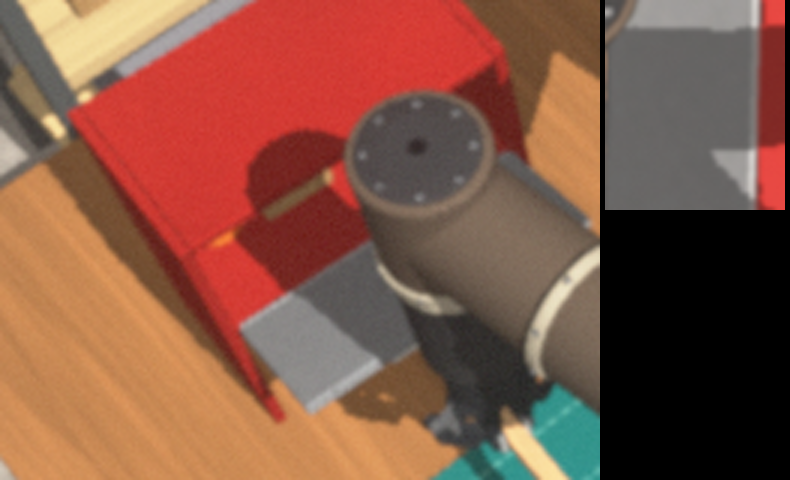

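The flap is nearly level. I'll check its angle from depth, then press on in small steps until the stop is felt.

>>> {"op": "jog_arm", "data": {"commands": [[[0,0,0],0,0],[[0,0,-0.1],0,0],[[0,0,-0.1],0,0],[[0,0,-0.1],0,0],[[0,0,-0.2],0,0],[[0,0,-0.2],0,0],[[0,0,-0.2],0,0],[[0,0,-0.2],0,0]]}}

```text
time: 16.85
tool_pos: [0.6008, -0.1012, 0.1578]
tool_rot: [[-0.052, -0.999, 0.0], [-0.999, 0.052, 0.0], [-0.0, -0.0, -1.0]]
contact_force: [0.8, 1.7, -0.0]
grip_width: 0.0163
grasp_force: 113.2
```

```bash
cat > f.py <<'E'
from h import *
for n in("scene","top"):
    im,d=imaging.snapshot(n); P=cloud(n,d); h=cv2.cvtColor(im,cv2.COLOR_BGR2HSV)
    c=np.array([.5654,-.411]); lx=np.array([-.0525,-.9986]); ly=np.array([.9986,-.0525]); c=c+.0087*lx
    X=(P[...,:2]-c)@lx; Y=(P[...,:2]-c)@ly
    m=(d>0)&(h[...,1]<50)&(X<-.10)&(X>-.215)&(abs(Y)<.14)&(P[...,2]>.16)&(P[...,2]<.23)
    m=cv2.erode(np.uint8(m),np.ones((3,3)))>0
    if m.sum()<50: print(n,m.sum()); continue
    A=np.c_[X[m],Y[m],np.ones(m.sum())]; z=P[m][:,2]
    for _ in range(3):
        k=np.linalg.lstsq(A,z,rcond=None)[0]; r=z-A@k; q=abs(r)<max(.004,2*r.std()); A,z=A[q],z[q]
    print(n,len(z),k,r.std(),"angle from upright",np.pi/2-np.arctan(-k[0]))
E
python3 m.py; python3 f.py
```

```text
16.85 [ 0.6008 -0.1012  0.1578] [ 0.8  1.7 -0. ] [ 0.3  -0.01 -0.  ]
pin -230.39999999999998 19.1 axis 176.3
rod [-226.6   18.7  179.3] [-231.2   18.7  181.7] [-241.1   18.7  182.4] [-254.2   18.6  181.2] [-268.3   18.6  181.2]
scene 1002 [-0.33538945  0.00393987  0.14011018] 0.0020539108038984378 angle from upright 1.2471964121531924
top 3709 [-0.33401941 -0.00046856  0.14028907] 0.0023226163220040606 angle from upright 1.2484284294280963
```

>>> {"op": "jog_arm", "data": {"commands": [[[0,0,0],0,0],[[0,0,-0.1],0,0],[[0,0,-0.1],0,0],[[0,0,-0.1],0,0],[[0,0,-0.2],0,0],[[0,0,-0.2],0,0],[[0,0,-0.2],0,0],[[0,0,-0.2],0,0]]}}

```text
time: 18.0
tool_pos: [0.601, -0.1013, 0.1564]
tool_rot: [[-0.052, -0.999, 0.001], [-0.999, 0.052, -0.0], [0.0, -0.001, -1.0]]
contact_force: [-2.1, 2.4, 6.7]
grip_width: 0.0156
grasp_force: 114.1
```

```bash
python3 m.py; python3 f.py
```

```text
18.0 [ 0.601  -0.1013  0.1564] [-2.1  2.4  6.7] [ 0.28  0.61 -0.19]
pin -230.39999999999998 19.3 axis 174.9
rod [-226.6   19.   178.3] [-231.2   19.   180.8] [-241.1   18.9  181.2] [-254.1   18.9  180.1] [-268.2   18.9  180.1]
scene 995 [-0.33967679  0.00173795  0.13980619] 0.0020410738336251134 angle from upright 1.2433475699173728
top 3735 [-0.33536944  0.00037897  0.14013206] 0.002296549171249381 angle from upright 1.2472143961778102
```

The force stepped up to 9 N net while the angle stayed at about 1.247, so the stop is reached. I'll unhook straight up.

>>> {"op": "jog_arm", "data": {"commands": [[[0,0.1,0.2],0,0],[[0,0.2,0.5],0,0],[[0,0.2,1],0,0],[[0,0.2,1.7],0,0],[[0,0.2,2.5],0,0],[[0,0.2,3.3],0,0],[[0,0.2,4.2],0,0],[[0,0.2,5.2],0,0]]}}

```text
time: 19.15
tool_pos: [0.6007, -0.0992, 0.2085]
tool_rot: [[-0.052, -0.999, 0.0], [-0.999, 0.052, 0.0], [-0.0, -0.0, -1.0]]
contact_force: [0.1, 0.6, -1.5]
grip_width: 0.0161
grasp_force: 113.1
```

>>> {"op": "jog_arm", "data": {"commands": [[[0,0,1],0,0],[[0,0,2.5],0,0],[[0,0,4.5],0,0],[[0,0,6.5],0,0],[[0,0,8],0,0],[[0,0,8],0,0],[[0,0,8],0,0],[[0,0,8],0,0]]}}

```text
time: 20.15
tool_pos: [0.6004, -0.0991, 0.2868]
tool_rot: [[-0.052, -0.999, -0.002], [-0.999, 0.052, -0.0], [0.0, 0.002, -1.0]]
contact_force: [0.9, 0.1, -3.8]
grip_width: 0.0164
grasp_force: 113.0
```

```bash
python3 m.py; python3 f.py
```

```text
20.15 [ 0.6004 -0.0991  0.2868] [ 0.9  0.1 -3.8] [-0.1  -0.06  0.02]
pin -232.5 18.6 axis 305.3
54 290 345 [-216.9   33.6  183.8] [-217.     6.3  184.9]
62 291 345 [-220.8   33.1  182.9] [-220.8    6.1  183. ]
71 291 344 [-225.2   33.4  180.8] [-225.1    6.5  180.3]
80 292 344 [-229.7   33.   179.1] [-229.6    6.3  178.3]
89 292 344 [-234.2   33.3  174.9] [-234.2    6.2  177.1]
98 294 343 [-239.    32.2  175. ] [-238.9    6.5  173.9]
107 303 303 [-244.9   22.6  307.5] [-242.6   37.     2.1]
rod [-228.6   18.2  307.7] [-233.2   18.2  310.3] [-243.1   18.2  309.7] [-256.3   18.2  310. ] [-270.3   18.2  310.2]
scene 1075 [-0.33857441  0.00107611  0.13984181] 0.001973164612312211 angle from upright 1.2443362390381054
top 3623 [-0.33757449 -0.00150212  0.13964501] 0.002262207900843482 angle from upright 1.245233599732126
```

Unhooked. The flap stays down at about 1.245 with the pole clear. I'll carry the pole back over the cradle.

>>> {"op": "jog_arm", "data": {"commands": [[[-2,2.2,0],-0.6,0],[[-4,4.4,0],-1.2,0],[[-6,6.6,0],-1.8,0],[[-8,8.8,0],-2.4,0],[[-10,11,0],-3,0],[[-12,13.2,0],-3.7,0],[[-14,15.4,0],-3.7,0],[[-14,15.4,0],-3.7,0]]}}

```text
time: 21.3
tool_pos: [0.4598, 0.0557, 0.2881]
tool_rot: [[-0.114, -0.993, 0.001], [-0.993, 0.114, 0.001], [-0.001, -0.001, -1.0]]
contact_force: [1.1, -0.7, -1.9]
grip_width: 0.0159
grasp_force: 112.9
```

>>> {"op": "jog_arm", "data": {"commands": [[[0,0,-2],0,0],[[0,0,-5],0,0],[[0,0,-8],0,0],[[0,0,-11],0,0],[[0,0,-14],0,0],[[0,0,-14],0,0],[[0,0,-14],0,0],[[0,0,-14],0,0]]}}

```text
time: 22.3
tool_pos: [0.4617, 0.0551, 0.1491]
tool_rot: [[-0.116, -0.993, 0.002], [-0.993, 0.116, 0.001], [-0.001, -0.002, -1.0]]
contact_force: [0.3, -0.1, -2.2]
grip_width: 0.0163
grasp_force: 112.9
```

```bash
python3 - <<'E'
from h import *
s=bot.get_state(); print(s["time"],s["tool_pos"],np.degrees(np.arctan2(s["tool_rot"][1,0],s["tool_rot"][0,0])),s["contact_force"])
C=cam("wrist"); im,d=imaging.snapshot("wrist"); P=cloud("wrist",d,C)
for r in(42,100,180,250): # rod centre per row
    m=(P[r,:,2]>s["tool_pos"][2]+.01)&(abs(np.arange(640)-321)<40); u=np.nonzero(m)[0]
    print("rod",r,u.min(),u.max(),plane("wrist",[(u.mean(),r)],s["tool_pos"][2]+.0235,C)[0])
cv2.imwrite("pics/w7.png",im)
E
```

```text
22.3 [0.46169832 0.05511847 0.14910965] -96.66227074787825 [ 0.29124873 -0.11349666 -2.18019832]
rod 42 313 330 [ 0.45033848 -0.03724226  0.17260965]
rod 100 304 351 [ 0.45174757 -0.02315412  0.17260965]
rod 180 305 338 [ 0.45441253 -0.00189184  0.17260965]
rod 250 305 337 [0.45694566 0.01879077 0.17260965]
```

View pics/w7.png

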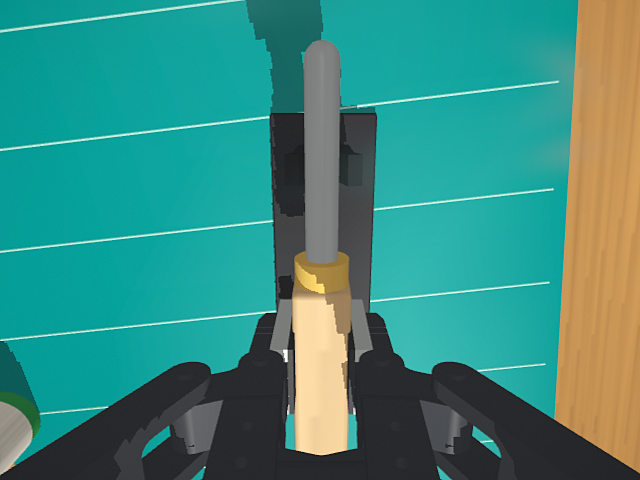

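The rod (321, 40–260) is over the cradle base (272–375, 113). I'll correct x by 1.5 mm and lower to just above the rests.

>>> {"op": "jog_arm", "data": {"commands": [[[-0.1,0,-1.5],0,0],[[-0.2,0,-3.5],0,0],[[-0.2,0,-5.5],0,0],[[-0.2,0,-7],0,0],[[-0.2,0,-7],0,0],[[-0.2,0,-7],0,0],[[-0.2,0,-7],0,0],[[-0.2,0,-7],0,0]]}}

```text
time: 23.35
tool_pos: [0.4591, 0.055, 0.0783]
tool_rot: [[-0.116, -0.993, 0.001], [-0.993, 0.116, 0.001], [-0.001, -0.001, -1.0]]
contact_force: [0.4, -0.6, -2.7]
grip_width: 0.0164
grasp_force: 112.9
```

>>> {"op": "jog_arm", "data": {"commands": [[[0.1,0,0],0,0],[[0.1,0,-0.5],0,0],[[0.1,0,-1],0,0],[[0.1,0,-1.5],0,0],[[0.1,0,-2],0,0],[[0.1,0,-2.5],0,0],[[0.1,0,-2.8],0,0],[[0.1,0,-3.0],0,0]]}}

```text
time: 24.35
tool_pos: [0.4598, 0.0548, 0.0476]
tool_rot: [[-0.116, -0.993, -0.0], [-0.993, 0.116, -0.0], [0.0, 0.0, -1.0]]
contact_force: [0.1, -0.1, -2.3]
grip_width: 0.0163
grasp_force: 112.9
```

>>> {"op": "jog_arm", "data": {"commands": [[[0,0,0],0,0],[[0,0,0],0,0],[[0,0,0],0,0],[[0,0,0],0,0],[[0,0,0],0,0],[[0,0,0],0,0],[[0,0,0],0,0],[[0,0,0],0,0]]}}

```text
time: 25.35
tool_pos: [0.4598, 0.0548, 0.0478]
tool_rot: [[-0.116, -0.993, -0.0], [-0.993, 0.116, 0.0], [-0.0, 0.0, -1.0]]
contact_force: [0.1, 0.4, -2.2]
grip_width: 0.0165
grasp_force: 112.9
```

>>> {"op": "jog_arm", "data": {"commands": [[[0,0,-0.1],0,0],[[0,0,-0.1],0,0],[[0,0,-0.1],0,0],[[0,0,-0.1],0,0.3],[[0,0,-0.1],0,0.35],[[0,0,-0.1],0,0.5],[[0,0,-0.1],0,0.8],[[0,0,-0.1],0,0.8]], "grip_force": 20}}

```text
time: 26.35
tool_pos: [0.4598, 0.0548, 0.0468]
tool_rot: [[-0.116, -0.993, 0.0], [-0.993, 0.116, 0.0], [-0.0, -0.0, -1.0]]
contact_force: [-0.8, 0.6, -0.6]
grip_width: 0.0682
grasp_force: 0.0
```

>>> {"op": "jog_arm", "data": {"commands": [[[0,0,0],0,0.8],[[0,0,0],0,0.8],[[0,0,1],0,0.8],[[0,0,3],0,0.8],[[0,0,7],0,0.8],[[0,0,12],0,0.8],[[0,0,17],0,0.8],[[0,0,22],0,0.8]]}}

```text
time: 27.35
tool_pos: [0.4594, 0.0545, 0.2694]
tool_rot: [[-0.116, -0.993, 0.001], [-0.993, 0.116, 0.001], [-0.001, -0.001, -1.0]]
contact_force: [0.8, -0.1, -0.4]
grip_width: 0.0683
grasp_force: 0.0
```

```bash
python3 - <<'E'
from h import *
s=bot.get_state(); print(s["time"],s["tool_pos"],s["contact_force"])
C=cam("wrist"); im,d=imaging.snapshot("wrist"); P=cloud("wrist",d,C)
h=cv2.cvtColor(im,cv2.COLOR_BGR2HSV)
m=(h[...,0]>8)&(h[...,0]<28)&(h[...,1]>60)&(h[...,2]>110)&(P[...,2]>.05); m[:,:290]=0;m[:,355:]=0
v,u=np.nonzero(m); r=cv2.minAreaRect(np.float32(plane("wrist",np.c_[u,v],.075,C)[:,:2])); print(r,v.min(),v.max(),np.median(P[m][:,2]))
a,_=imaging.snapshot("top"); o=np.zeros((480,790,3),np.uint8); o[:,:400]=im[:,120:520]; o[:240,405:785]=a[110:350,180:560]
cv2.imwrite("pics/c8.png",o)
for rr in range(80,340,40): print(rr,P[rr,321])
E
python3 f.py
```

```text
27.35 [0.4593783  0.05454371 0.26942908] [ 0.81437625 -0.07469085 -0.35951774]
((0.4643403887748718, 0.09450037777423859), (0.1485188752412796, 0.018203822895884514), 83.80331420898438) 166 333 0.07474090346527762
80 [ 0.4473504  -0.04718529  0.0019393 ]
120 [ 0.45113841 -0.01390043  0.06956689]
160 [0.45466135 0.01656042 0.0708964 ]
200 [0.45828292 0.04789814 0.07525466]
240 [0.46223151 0.08201623 0.07386068]
280 [0.46638576 0.11792255 0.07380461]
320 [0.47078019 0.15590765 0.07408703]
scene 2458 [-0.33813779 -0.00052575  0.14013479] 0.0020645722677895537 angle from upright 1.2447280101387306
top 3946 [-3.36921290e-01 -2.32400984e-04  1.39881775e-01] 0.0022382387904166245 angle from upright 1.2458200950753668
```

View pics/c8.png

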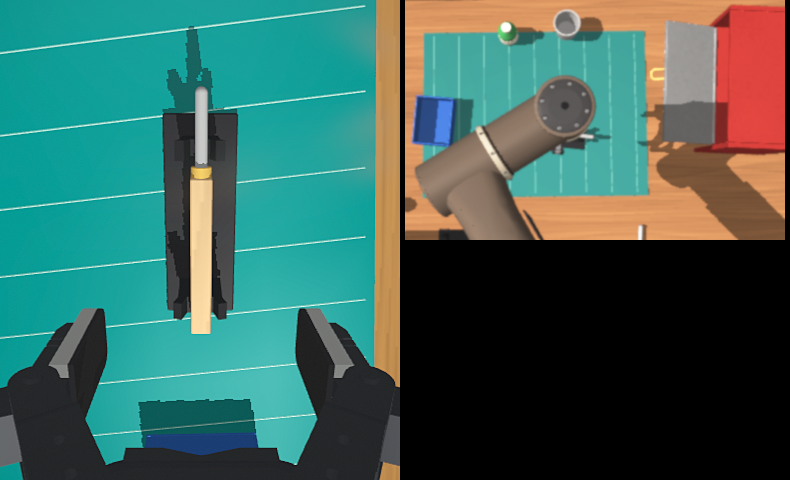

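The pole lies in the cradle as before, within 0.3 mm. The flap is down at about 1.245 rad, and the bottle, cup and bin are untouched.

```bash
python3 -c "
from cell import bot
print(bot.close_job())"
```

```text
the job is handed in; nothing more can be done
None
```

The flap is down at its stop (camera reads about 1.245 of 1.25 rad), the pole lies in its cradle within 0.3 mm of where it was, wrist-force readings at the end of each move never passed about 10 N, and I handed the job in at about 27 s.

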